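# Gauge a post holder's bore and fit the platform post that matches

### The arm

A 6-joint arm with a two-finger parallel gripper is mounted at the origin on a cart in front of the work surface, level with it; the furniture and walls round the work are solid. World frame = base frame: x ahead of the robot, y to its left, z up, the work surface at z = 0. Lengths are in m, angles in degrees, forces in N, time in s.
With the tool pointing down it reaches from about 0.4 to 0.825 m from the base axis. Payload 7 kg.
Tool frame: the origin (TCP) lies on the centre line of the jaws, within the pads' length; the fingertips stand 8 mm ahead of it and the grasp point (between the pads) lies 11 mm behind it; z points along the fingers, y is the line along which they close (so a half turn about z gives the same grasp; the last joint's range is limited). The gripper opens to 88 mm and grips with 3 to 60 N. Pads are 19 mm wide; open, the fingers measure 130 mm over their backs; the gripper's body (78 mm by 193 mm) begins 47 mm behind the grasp point.
Start: joints at [91.794, 20.546, 0.682, 0, -70.136, -16.507], TCP at [0.171, 0.653, 0.235] pointing down, gripper open.
Joint ranges: [-176.03, 176.03], [-82.01, 121.73], [-58.28, 71.71], [-173.87, 95.51], [-174.79, -0.11], [-173.66, 173.66]. Speed limits (degrees/s): [136.94, 136.94, 172.46, 180, 180, 180].

### API

Orientations are given as [roll, pitch, yaw] about the fixed x, y, z axes, in that order (R = Rz(yaw) Ry(pitch) Rx(roll)).
In Python, from plant import ctrl, vision gives the robot as it stands. The module is installed in compiled form; this text tells all that it offers.
- The arm moves only by the tool move_arm, never from a script. Its argument "moves" is one flat list of numbers, 7 for each row, row after row: the finger opening in cm, from 0 to 8.76, then the shift along the tool's x, y, z in cm, then the turn, a rotation vector about the tool's x, y, z in rad. A call has 1 to 8 rows; each row shifts and turns the commanded pose from where the row before left it, along the tool's axes as they then stand; what a row does not reach is not made up. A row lasts 1/10 s, in which the tool goes at most 50 mm and 8.59 degrees, less where a joint would pass 70% of its speed; a pose out of reach is approached as far as the arm can. A call with a gripper value outside its range is refused whole. The fingers move at their own pace and stop on an object; the grip force is fixed at half the most. Time passes only in rows, so rows that do not move let the fingers close. It gives the time, the measured TCP pose, the force, the opening and the grip force at its end, in the units of the state.
- ctrl.get_obs(): the state, without advancing time (a new reading comes with each control period).
- vision.snapshot(name): name is "scene" or "top" or "wrist"; returns (picture, depth): 400x640x3 uint8, red, green, blue; 400x640 float32, m along the optical axis (not along the pixel's ray), 0 where there is no reading.
- vision.camera_model(name): a dict with "vertical_fov" (degrees; the focal length in pixels is half the picture's height over the tangent of half this angle, whatever the lens; pixels are square), "cx", "cy" (the principal point, pixels), "cam_to_world" (4x4, takes a point from camera to world coordinates). Camera axes: x right, y down, z forward; pixel columns grow to the right and rows downward; lengths in m; the calibration is good to about 2 mm. A picture is of the moment at which its call begins: read the wrist's pose just before it. camera_model takes no time and is no camera call; for the wrist camera it gives the pose at the moment of the call.
- ctrl.close_job(): hands the job in; it is judged then, once.
The state is a dict: "clock": time; "joint_pos": joint angles; "qvel": joint speeds; "tau": joint torques, N m; "tool_pos": TCP position; "orientation": TCP orientation; "force": force on the tool from outside, world axes, zero at the start; "moment": the same for the moment, N m; "opening": finger opening in m; "gripper_force": force on a finger pad.
Only numpy, scipy, OpenCV 4.12 (cv2) and the standard library are available. Lean on these libraries where they do the work, as an engineer would, in place of code of your own. Each camera call takes 0.05 s, during which the arm holds its last target. There are 200 camera calls.

### The job

One of the two post holders on the base bar is still empty and its bore is blind, of unknown depth. Take the depth rod from the rack, feel gently for the bottom of that bore with it and stand the rod back in its hole in the rack; then take the one platform post whose length will bring its platform level with the platform already fitted beside it, and press it gently past the holder's spring plunger until it is fully home on the bottom. Leave the two other posts standing in the rack, and do not disturb the caliper, the clamp fork or the lens case.

Things in the scene. Friction and masses are not known exactly. Their poses are not given: they have to be found in the camera images.
- holder_bar: Aluminium base bar fixed to the table, 60 x 160 x 10 mm, long along its own y; two black post holders (tubes 28 mm outside, 60 mm tall) stand on it at y = +45 mm (empty, open bore) and y = -45 mm (platform post fitted). Each has a thumbscrew knob on its +x side, reaching 31 mm from the tube's axis, 47 to 63 mm above the table. Origin on the table under the bar's centre.
- mouth (a point): Centre of the mouth of the empty holder's bore, on the rim 70 mm above the table. The bore is 14 mm wide, has a 1.5 mm chamfer and is blind: 30, 40 or 50 mm deep below the rim, which differs from start to start and must be felt. Its flat rigid bottom is the top of one of three hidden stop slugs (the rules call them slug_a: bore 30 mm deep, slug_b: 40 mm, slug_c: 50 mm).
- plunger (a joint): Spring plunger in the empty holder's wall, 15 mm below the rim, on the bar's +x side: a round steel nose, 4.4 mm from the bore's axis at 0, pressed back as the value grows (m, up to 0.004). It pushes with about 10 to 13 N. The 6 mm rod passes beside it. A post needs a push of about 4 to 9 N to pass it, then drags at about 3 to 8 N until it meets the bottom; it does not drop in by itself.
- fitted_platform (a point): Centre of the top face of the platform already fitted in the other holder: a dark disc 30 mm wide and 10 mm thick, top 110 mm above the table, that is 40 mm above both rims. It is fixed.
- rack: Aluminium rack block fixed to the table, 50 x 240 mm, 35 mm tall, long along its own y. Four holes 30 mm deep (their floor 5 mm above the table): three of 14.2 mm at y = -90, -30 and +30 mm for the platform posts (which post stands in which varies) and one of 9 mm at y = +95 mm for the depth rod. Origin on the table under its centre.
- rod_hole (a point): Centre of the mouth of the rod's hole on the rack's top face, 35 mm above the table.
- depth_rod: Depth rod standing upright in the rack's end hole: a steel rod 6 mm thick, 75 mm long, under a knurled aluminium handle 14 mm wide and 35 mm tall (75 to 110 mm above the tip); about 60 g. Origin at the centre of its flat lower end, z up along the rod.
- rod_tip (a point): Centre of the flat lower end of the depth rod (same point as the origin of depth_rod).
- post_short: Shortest platform post, 70 mm from foot to platform top: steel post 12.6 mm thick with a tapered foot (4 mm long) under a dark round platform 30 mm wide and 10 mm thick; 0.09 to 0.17 kg. Origin at the centre of the foot, z up. Stands in the rack; grip the platform by its rim. It suits a bore 30 mm deep.
- post_medium: The same with 80 mm from foot to platform top; suits a bore 40 mm deep.
- post_long: The same with 90 mm from foot to platform top; suits a bore 50 mm deep.
- post_short_top (a point): Centre of the platform's top face of post_short.
- post_medium_top (a point): Centre of the platform's top face of post_medium.
- post_long_top (a point): Centre of the platform's top face of post_long.
- camera_head: Fixed obstacle between the rack and the bar: a camera on two posts, 255 mm tall; it fills x = 0.40 to 0.53 m and y = -0.07 to 0.05 m. Lift over it when crossing. Its origin lies on the table at about the middle.
- beam_screen: Fixed obstacle right of the bar: an upright card on a post; the card is 130 mm wide along x, 4 mm thick, at y = -0.41 m, and reaches from 195 to 325 mm above the table. Origin on the table under it.
- caliper: Bystander: a caliper lying flat, 61 x 200 x 14 mm.
- clamp_fork: Bystander: a black slotted clamp fork lying flat, 81 x 26 x 10 mm.
- lens_case: Bystander: a small round black lens case, 39 mm wide and 16 mm tall.

How it is judged (in metres and radians):
On the way, in this order (a step that is already met when the one before it is completed fails the run):
1. the depth rod, upright, rests with its tip on the bottom of the empty holder's bore (horizontal distance between rod_tip and mouth below 0.006 m and z of rod_tip in the frame of mouth below -0.025 m and angle between depth_rod's own z axis and vertical below 0.15 rad and (contact force between depth_rod and slug_a above 0.5 N or contact force between depth_rod and slug_b above 0.5 N or contact force between depth_rod and slug_c above 0.5 N)), for 0.1 s.
2. the depth rod stands in its hole in the rack again, let go (horizontal distance between rod_tip and rod_hole below 0.006 m and z of rod_tip in the frame of rack below 0.01 m and angle between depth_rod's own z axis and vertical below 0.2 rad and contact force between depth_rod and the fingers below 0.1 N), for 0.2 s.
At the end, for the whole second after the job is handed in: The matching post rests in the empty holder, let go, upright within 5 degrees, foot within 3 mm and platform within 6 mm of the bore's axis, platform top level with the fitted one within 2.5 mm. The depth rod stands in its hole and the two other posts stand upright in the rack (horizontal distance between rod_tip and rod_hole below 0.006 m and z of rod_tip in the frame of rack below 0.01 m and angle between depth_rod's own z axis and vertical below 0.2 rad and ((z of post_short_top in the frame of fitted_platform between -0.0025 and 0.0025 m and horizontal distance between post_short_top and mouth below 0.006 m and horizontal distance between post_short and mouth below 0.003 m and angle between post_short's own z axis and vertical below 0.09 rad and linear speed of post_short below 0.01 m/s and (z of post_medium in the frame of rack below 0.012 m and x of post_medium in the frame of rack between -0.01 and 0.01 m and angle between post_medium's own z axis and vertical below 0.15 rad) and (z of post_long in the frame of rack below 0.012 m and x of post_long in the frame of rack between -0.01 and 0.01 m and angle between post_long's own z axis and vertical below 0.15 rad)) or (z of post_medium_top in the frame of fitted_platform between -0.0025 and 0.0025 m and horizontal distance between post_medium_top and mouth below 0.006 m and horizontal distance between post_medium and mouth below 0.003 m and angle between post_medium's own z axis and vertical below 0.09 rad and linear speed of post_medium below 0.01 m/s and (z of post_short in the frame of rack below 0.012 m and x of post_short in the frame of rack between -0.01 and 0.01 m and angle between post_short's own z axis and vertical below 0.15 rad) and (z of post_long in the frame of rack below 0.012 m and x of post_long in the frame of rack between -0.01 and 0.01 m and angle between post_long's own z axis and vertical below 0.15 rad)) or (z of post_long_top in the frame of fitted_platform between -0.0025 and 0.0025 m and horizontal distance between post_long_top and mouth below 0.006 m and horizontal distance between post_long and mouth below 0.003 m and angle between post_long's own z axis and vertical below 0.09 rad and linear speed of post_long below 0.01 m/s and (z of post_short in the frame of rack below 0.012 m and x of post_short in the frame of rack between -0.01 and 0.01 m and angle between post_short's own z axis and vertical below 0.15 rad) and (z of post_medium in the frame of rack below 0.012 m and x of post_medium in the frame of rack between -0.01 and 0.01 m and angle between post_medium's own z axis and vertical below 0.15 rad)))); the robot touches nothing.
It fails at once if the depth rod pressed on the bore's bottom or on the holder with more than 30 N (contact force between depth_rod and slug_a above 30 N or contact force between depth_rod and slug_b above 30 N or contact force between depth_rod and slug_c above 30 N or contact force between depth_rod and holder_bar above 30 N).
It fails at once if a post pressed on the bore's bottom or on the holder with more than 35 N (contact force between any of post_short, post_medium, post_long and holder_bar above 35 N or contact force between any of post_short, post_medium, post_long and slug_a above 35 N or contact force between any of post_short, post_medium, post_long and slug_b above 35 N or contact force between any of post_short, post_medium, post_long and slug_c above 35 N).
It fails at once if a post that does not match the bore taken out of the rack ((not (horizontal distance between slug_a_c0 and mouth below 0.006 m) and z of post_short in the frame of rack above 0.036 m) or (not (horizontal distance between slug_b_c0 and mouth below 0.006 m) and z of post_medium in the frame of rack above 0.036 m) or (not (horizontal distance between slug_c_c0 and mouth below 0.006 m) and z of post_long in the frame of rack above 0.036 m)).
It fails at once if caliper, clamp fork or lens case moved more than 2 cm (distance of any of caliper, clamp_fork, lens_case from where it was at the start of the episode above 0.02 m).
It also fails if it takes over 72 s, if anything falls off the work surface, if the arm or the gripper's body presses on something with over 40 N, if the wrist force passes 120 N, or if a joint passes its speed limit or range.

## Working session

There is one attempt and no reset: what is moved stays moved. The work goes in short steps, Python scripts to look and compute and a tool call to move; the robot and the scene stay as the last step left them, time stands still between calls to the robot, and variables do not carry over. Pictures are saved under pics/ and viewed, at most 12 in all, crops included, and the job is handed in when it is done.

Besides the shell and the picture viewer there is one more tool, called after "Call:" by a JSON object that holds its "op" and its "data", one argument or row to a line. move_arm: Moves the arm, as the interface text tells. Its arguments: {"type":"object","properties":{"moves":{"type":"array"}},"required":["moves"]}

```bash
mkdir -p pics
cat > h.py <<'E'
import numpy as np, cv2
from plant import ctrl, vision
def cam(n):
    m=vision.camera_model(n); f=200/np.tan(np.radians(m["vertical_fov"]/2)); return f,m["cx"],m["cy"],np.array(m["cam_to_world"])
def ray(n,u,v,z,c=None):
    f,cx,cy,T=c or cam(n); d=T[:3,:3]@np.array([(u-cx)/f,(v-cy)/f,1]); o=T[:3,3]; return o+d*(z-o[2])/d[2]
def proj(c,p):
    f,cx,cy,T=c; q=T[:3,:3].T@(np.array(p)-T[:3,3]); return f*q[0]/q[2]+cx,f*q[1]/q[2]+cy
def pts(c,dep):
    f,cx,cy,T=c; v,u=np.mgrid[0:400,0:640]; P=np.stack([(u-cx)/f*dep,(v-cy)/f*dep,dep],-1); return P@T[:3,:3].T+T[:3,3]
def save(n,img): cv2.imwrite(f"pics/{n}.png",img[:,:,::-1])
E
python3 - <<'E'
from h import *
print(ctrl.get_obs())
for n in("top","scene"):
    c=cam(n); im,d=vision.snapshot(n); save(n+"1",im); np.savez(n+"1",im=im,d=d); print(n,c)
E
```

```text
{'clock': 0.0, 'joint_pos': array([ 9.17933485e+01,  2.05908569e+01,  6.33818800e-01, -2.02625547e-02,
       -7.01357329e+01, -1.65069677e+01]), 'qvel': array([0.01370794, 0.026562  , 0.05390273, 0.01112236, 0.04993576,
       0.08039879]), 'tau': array([-5.14579770e-04, -5.82719886e+01,  2.93049413e+01,  6.99698031e+00,
        6.92967908e-03, -1.53584938e-04]), 'tool_pos': array([0.17134423, 0.65239775, 0.2336291 ]), 'orientation': array([ 1.7990564e+02, -8.0987333e-03, -1.4720513e+01]), 'force': array([ 0.23190566, -0.03249665,  0.52299883]), 'moment': array([0.03165066, 0.01072727, 0.0250008 ]), 'gripper_force': 0.0, 'opening': 0.08752675209570326}
top (np.float64(508.6124854681086), 328.0195486635422, 206.90794342734551, array([[ 0.00939802, -0.99748615,  0.07023569,  0.40743308],
       [-0.99992705, -0.00990755, -0.0069097 , -0.0686636 ],
       [ 0.00758819, -0.07016562, -0.99750649,  1.74908148],
       [ 0.        ,  0.        ,  0.        ,  1.        ]]))
scene (np.float64(402.57762671021726), 318.35337073251117, 201.75488764359292, array([[ 0.53006735, -0.37862261,  0.75873153, -0.46725859],
       [-0.84765618, -0.21282403,  0.48598861, -0.70557352],
       [-0.02252997, -0.90075016, -0.43375287,  0.65405045],
       [ 0.        ,  0.        ,  0.        ,  1.        ]]))
```

View pics/top1.png

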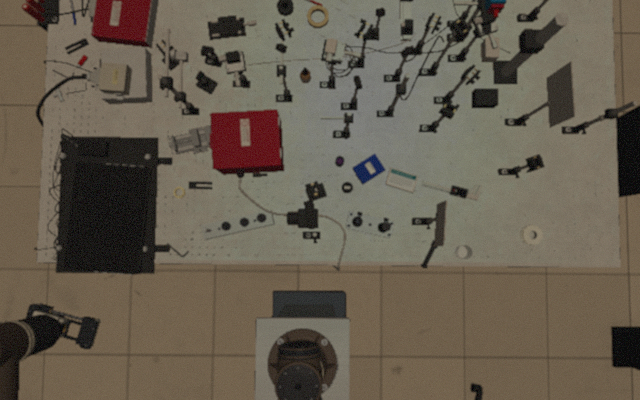

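View pics/scene1.png

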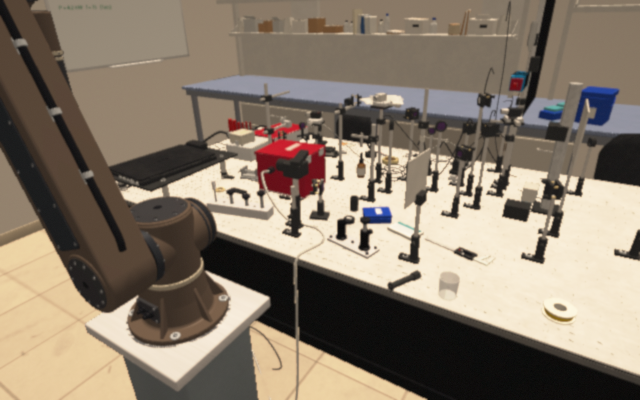

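Run:
```python
from h import *
t=np.load("top1.npz"); im=t["im"]; c=cam("top"); P=pts(c,t["d"])
save("crop",cv2.resize(im[195:250,190:410],(792,198),interpolation=cv2.INTER_CUBIC))
for nm,(u,v),z in [("pA",(224,227),.09),("pB",(243,222),.09),("pC",(262,217),.09),("h1",(357,221),.09),("h2",(385,227),.09)]:
    p=P[v-1:v+2,u-1:u+2].reshape(-1,3); print(nm,ray("top",u,v,z,c).round(3),np.median(p,0).round(3),p[:,2].max().round(3))
```

```text
pA [0.455 0.258 0.09 ] [0.455 0.258 0.087] 0.091
pB [0.472 0.196 0.09 ] [0.473 0.198 0.076] 0.079
pC [0.489 0.135 0.09 ] [0.489 0.134 0.095] 0.104
h1 [ 0.479 -0.175  0.09 ] [ 0.482 -0.179  0.031] 0.074
h2 [ 0.46  -0.267  0.09 ] [ 0.46  -0.264  0.111] 1.749
```

View pics/crop.png

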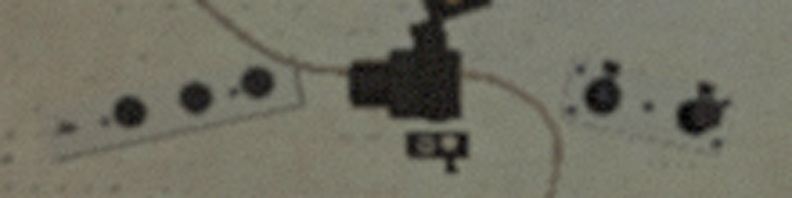

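Call:
{"op": "move_arm", "data": {
  "moves": [8.7,4,3,0,0,0,0,8.7,4,3,0,0,0,0,8.7,4,3,0,0,0,0,8.7,4,3,0,0,0,0,8.7,4,3,0,0,0,0,8.7,4,3,0,0,0,0,8.7,4,3,0,0,0,0,8.7,2,1,0,0,0,0.1]
}}

```text
clock: 0.9
tool_pos: [0.4069, 0.3605, 0.2346]
orientation: [180.0, 0.0, -20.6]
force: [0.7, 1.0, 0.2]
opening: 0.0872
gripper_force: 0.0
```

Call:
{"op": "move_arm", "data": {
  "moves": [8.7,0,0,0,0,0,0.14,8.7,0,0,0,0,0,0.14,8.7,0,0,0,0,0,0.14,8.7,0,0,0,0,0,0.14,8.7,0,0,0,0,0,0.14,8.7,0,0,0,0,0,0.14,8.7,0,0,0,0,0,0.107,8.7,0,0,0,0,0,0]
}}

```text
clock: 1.7
tool_pos: [0.4056, 0.3636, 0.2342]
orientation: [180.0, -0.0, -74.8]
force: [0.6, -0.3, 0.7]
opening: 0.0872
gripper_force: 0.0
```

Run:
```python
from h import *
o=ctrl.get_obs(); print(o["clock"],o["tool_pos"],o["orientation"],o["joint_pos"].round(1))
c=cam("wrist"); print(c); im,d=vision.snapshot("wrist"); save("w1",im); np.savez("w1",im=im,d=d)
for p in [(.438,.321,.115),(.455,.258,.087),(.472,.196,.076)]: print(proj(c,p))
```

```text
1.7 [0.40555594 0.36364982 0.23419764] [ 1.79963911e+02 -2.23678242e-02 -7.47944509e+01] [ 62.5   8.3 -15.8  -0.  -65.9 -47.3]
(np.float64(301.6071963919994), 320.8031820600243, 201.94931525863632, array([[-9.64973872e-01, -2.52033664e-01, -7.28317115e-02,
         4.25345276e-01],
       [-2.62345984e-01,  9.26934540e-01,  2.68266554e-01,
         2.92318373e-01],
       [-1.01973402e-04,  2.77977322e-01, -9.60587632e-01,
         3.85240672e-01],
       [ 0.00000000e+00,  0.00000000e+00,  0.00000000e+00,
         1.00000000e+00]]))
(np.float64(298.48696112248285), np.float64(143.38104041400834))
(np.float64(299.3355593974419), np.float64(67.9965537800006))
(np.float64(298.5946750970697), np.float64(-8.646652038836208))
```

View pics/w1.png

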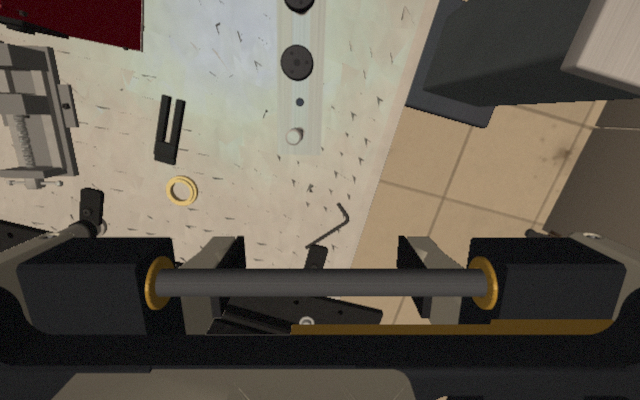

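```bash
cat >> h.py <<'E'
def top_at(n,c,d,guess,zlo,zhi,r=.03):
    # centre of the pixels whose depth points lie in a height band near the guess, by enclosing circle and mean, cast on zhi-plane
    P=pts(c,d); m=(d>0)&(np.hypot(P[...,0]-guess[0],P[...,1]-guess[1])<r)&(P[...,2]>zlo)&(P[...,2]<zhi)
    k=np.argwhere(m)[:,::-1].astype(np.float32); q=P[m]; (u,v),rr=cv2.minEnclosingCircle(k)
    return len(q),np.median(q,0).round(4),(round(u,1),round(v,1),round(rr,1)),ray(n,u,v,np.median(q[:,2]),c).round(4),ray(n,*k.mean(0),np.median(q[:,2]),c).round(4)
E
python3 - <<'E'
from h import *
t=np.load("w1.npz"); c=cam("wrist")
for g,a,b in [((.438,.321),.106,.125),((.455,.258),.078,.1),((.472,.196),.07,.085)]: print(top_at("wrist",c,t["d"],g,a,b))
E
```

```text
(212, array([0.4445, 0.3165, 0.1156]), (293.0, 136.3, 8.3), array([0.4444, 0.3165, 0.1156]), array([0.4445, 0.3165, 0.1156]))
(934, array([0.4595, 0.2538, 0.0857]), (296.0, 61.9, 18.1), array([0.4598, 0.2539, 0.0857]), array([0.4595, 0.2538, 0.0857]))
(252, array([0.4702, 0.2059, 0.0754]), (298.5, 0.5, 14.5), array([0.4712, 0.203 , 0.0754]), array([0.4703, 0.2059, 0.0754]))
```

Call:
{"op": "move_arm", "data": {
  "moves": [8.7,2.8,-1.26,0,0,0,0.01,8.7,2.77,-1.26,0,0,0,0.015,5.0,0,0,4,0,0,0,5.0,0,0,4,0,0,0,5.0,0,0,3,0,0,0,5.0,0,0,0,0,0,0,5.0,0,0,0,0,0,0]
}}

```text
clock: 2.45
tool_pos: [0.4448, 0.3167, 0.125]
orientation: [180.0, -0.1, -76.0]
force: [0.5, -0.2, 0.3]
opening: 0.0534
gripper_force: 0.0
```

Run:
```python
from h import *
o=ctrl.get_obs(); print(o["tool_pos"],o["orientation"])
c=cam("wrist"); im,d=vision.snapshot("wrist"); np.savez("w2",im=im,d=d); save("w2",im)
print(top_at("wrist",c,d,(.4445,.3165),.106,.125)); print(top_at("wrist",c,d,(.4595,.2538),.078,.1))
```

```text
[0.44479511 0.31668085 0.12501633] [ 1.79984903e+02 -5.82800315e-02 -7.60023687e+01]
(687, array([0.4445, 0.3149, 0.1157]), (322.3, 247.2, 53.2), array([0.4444, 0.3162, 0.1157]), array([0.4442, 0.3151, 0.1157]))
(1876, array([0.4592, 0.2531, 0.0857]), (323.9, 129.6, 24.7), array([0.4591, 0.253 , 0.0857]), array([0.4593, 0.2531, 0.0857]))
```

Call:
{"op": "move_arm", "data": {
  "moves": [5.0,0,0,2,0,0,0,5.0,0,0,1.8,0,0,0,0,0,0,0,0,0,0,0,0,0,0,0,0,0,0,0,0,0,0,0,0,0,0,0,0,0,0,0]
}}

```text
clock: 3.1
tool_pos: [0.4451, 0.3173, 0.088]
orientation: [-179.9, 0.1, -76.1]
force: [-1.4, 0.5, 0.6]
opening: 0.0231
gripper_force: 0.0
```

Call:
{"op": "move_arm", "data": {
  "moves": [0,0,0,0,0,0,0,0,0,0,0,0,0,0,0,0,0,0,0,0,0,0,0,0,0,0,0,0]
}}

```text
clock: 3.5
tool_pos: [0.4449, 0.317, 0.0872]
orientation: [-179.9, 0.0, -76.1]
force: [-1.1, 0.2, 5.5]
opening: 0.0134
gripper_force: 30.0
```

Call:
{"op": "move_arm", "data": {
  "moves": [0,0,0,-2,0,0,0,0,0,0,-4,0,0,0,0,0,0,-4.7,0,0,0,0,0,0,-4.7,0,0,0,0,0,0,-4.7,0,0,0,0,0,0,-4.7,0,0,0,0,0,0,-3.5,0,0,0,0,0,0,0,0,0,0]
}}

```text
clock: 4.3
tool_pos: [0.4459, 0.3175, 0.3751]
orientation: [-179.6, 0.3, -76.1]
force: [-0.4, -0.4, -0.7]
opening: 0.0131
gripper_force: 30.0
```

Call:
{"op": "move_arm", "data": {
  "moves": [0,4.86,0.85,0,0,0,0,0,4.86,0.85,0,0,0,0,0,4.86,0.85,0,0,0,0,0,4.86,0.85,0,0,0,0,0,4.86,0.85,0,0,0,0,0,4.86,0.85,0,0,0,0,0,4.86,0.85,0,0,0,0,0,4.86,0.85,0,0,0,0]
}}

```text
clock: 5.1
tool_pos: [0.4709, -0.0791, 0.369]
orientation: [180.0, 0.0, -76.1]
force: [0.7, 0.5, -0.8]
opening: 0.0131
gripper_force: 30.0
```

Call:
{"op": "move_arm", "data": {
  "moves": [0,4.86,0.85,0,0,0,0,0,2.5,0.4,0,0,0,0.07,0,0,0,0,0,0,0.13,0,0,0,0,0,0,0.13,0,0,0,0,0,0,0.12,0,0,0,0,0,0,0,0,0,0,0,0,0,0]
}}

```text
clock: 5.8
tool_pos: [0.477, -0.1515, 0.369]
orientation: [179.9, -0.0, -101.7]
force: [-0.2, 0.6, 0.2]
opening: 0.0135
gripper_force: 30.0
```

Run:
```python
from h import *
o=ctrl.get_obs(); print(o["clock"],o["tool_pos"],o["orientation"],o["force"])
c=cam("wrist"); im,d=vision.snapshot("wrist"); np.savez("w3",im=im,d=d); save("w3",im)
print(proj(c,(.479,-.175,.07)),top_at("wrist",c,d,(.46,-.267),.1,.12),top_at("wrist",c,d,(.479,-.175),.06,.08))
```

```text
5.8 [ 0.47695736 -0.15154975  0.36895774] [ 1.79942940e+02 -3.71425269e-03 -1.01714126e+02] [-0.18540818  0.57885746  0.17504059]
(np.float64(316.09703932946945), np.float64(150.67577286401982)) (476, array([ 0.4614, -0.2694,  0.1106]), (314.0, 77.7, 12.7), array([ 0.4611, -0.2694,  0.1106]), array([ 0.4613, -0.2694,  0.1106])) (274, array([ 0.484 , -0.1839,  0.0703]), (310.0, 146.0, 13.3), array([ 0.4864, -0.1835,  0.0703]), array([ 0.4841, -0.1831,  0.0703]))
```

View pics/w3.png

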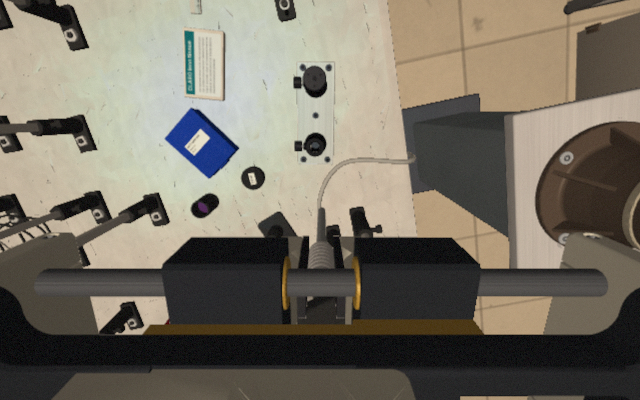

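Call:
{"op": "move_arm", "data": {
  "moves": [0,0.85,-0.58,0,0,0,0,0,0,0,4.5,0,0,0,0,0,0,4.5,0,0,0,0,0,0,4.5,0,0,0,0,0,0,4,0,0,0,0,0,0,0,0,0,0,0,0,0,0,0,0,0]
}}

```text
clock: 6.55
tool_pos: [0.4816, -0.1617, 0.1954]
orientation: [180.0, -0.1, -101.8]
force: [0.8, 0.7, 0.3]
opening: 0.0133
gripper_force: 30.0
```

Run:
```python
from h import *
o=ctrl.get_obs(); print(o["clock"],o["tool_pos"],o["orientation"],o["force"])
c=cam("wrist"); im,d=vision.snapshot("wrist"); np.savez("w4",im=im,d=d)
u,v=map(int,proj(c,(.483,-.182,.07))); print(u,v)
print(top_at("wrist",c,d,(.461,-.2694),.1,.12),top_at("wrist",c,d,(.483,-.182),.067,.076,.022))
save("w4",cv2.resize(im[v-150:v+100,u-150:u+150],(600,500)))
```

```text
6.55 [ 0.48160592 -0.16167158  0.1953515 ] [ 1.79968323e+02 -6.29756957e-02 -1.01842594e+02] [0.82137779 0.65325347 0.29451308]
314 175
(1489, array([ 0.4611, -0.2691,  0.1107]), (317.5, 63.5, 22.9), array([ 0.4614, -0.2691,  0.1107]), array([ 0.4611, -0.2691,  0.1107])) (532, array([ 0.4801, -0.1821,  0.0706]), (317.8, 175.0, 15.0), array([ 0.4801, -0.182 ,  0.0706]), array([ 0.4801, -0.182 ,  0.0706]))
```

View pics/w4.png

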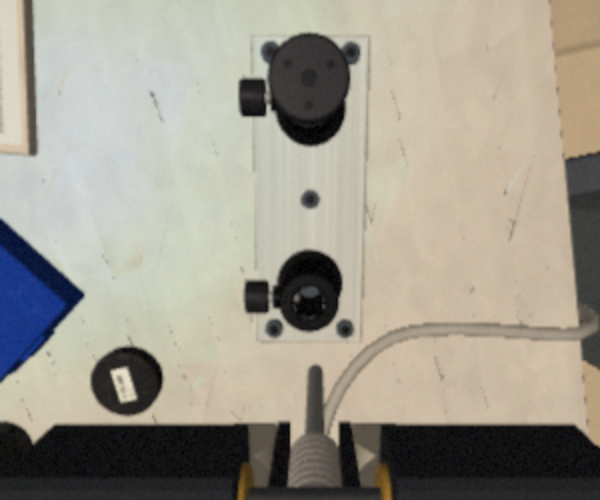

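Run:
```python
from h import *
c=cam("wrist"); t=np.load("w4.npz"); P=pts(c,t["d"])
m=(np.hypot(P[...,0]-.4816,P[...,1]+.1617)<.02)&(P[...,2]>.10)&(P[...,2]<.125)
k=np.argwhere(m); print(k.min(0),k.max(0),np.median(P[m],0).round(4))
for v in range(k[:,0].min(),k[:,0].min()+8):
    r=k[k[:,0]==v][:,1]
    if len(r): print(v,r.min(),r.max(),ray("wrist",(r.min()+r.max())/2,v,.1132,c).round(4))
print(proj(c,(.4816,-.1617,.1132)))
```

```text
[207 318] [211 324] [ 0.4818 -0.1642  0.1211]
207 319 322 [ 0.4825 -0.1635  0.1132]
208 318 323 [ 0.4827 -0.1626  0.1132]
209 318 324 [ 0.4824 -0.1617  0.1132]
210 318 324 [ 0.4826 -0.1609  0.1132]
211 318 324 [ 0.4828 -0.1601  0.1132]
(np.float64(322.00239370067277), np.float64(208.83490063706262))
```

Call:
{"op": "move_arm", "data": {
  "moves": [0,1.1,-0.04,0,0,0,0,0,1.03,-0.04,0,0,0,0,0,0,0,2,0,0,0,0,0,0,1.5,0,0,0,0,0,0,1,0,0,0,0,0,0,1,0,0,0,0,0,0,0.5,0,0,0,0,0,0,0,0,0,0]
}}

```text
clock: 7.4
tool_pos: [0.4773, -0.1823, 0.1342]
orientation: [180.0, -0.0, -101.9]
force: [0.2, -1.1, -0.4]
opening: 0.013
gripper_force: 30.0
```

Call:
{"op": "move_arm", "data": {
  "moves": [0,0,0,0.4,0,0,0,0,0,0,0.4,0,0,0,0,0,0,0.1,0,0,0,0,0,0,0.1,0,0,0,0,0,0,0.1,0,0,0,0,0,0,0.1,0,0,0,0,0,0,0,0,0,0]
}}

```text
clock: 8.1
tool_pos: [0.4774, -0.1821, 0.1225]
orientation: [180.0, -0.0, -101.9]
force: [-0.3, 0.3, -0.7]
opening: 0.0133
gripper_force: 30.0
```

Call:
{"op": "move_arm", "data": {
  "moves": [0,0,0,0.1,0,0,0,0,0,0,0,0,0,0]
}}

```text
clock: 8.3
tool_pos: [0.4774, -0.1821, 0.1215]
orientation: [180.0, 0.0, -101.9]
force: [0.1, 1.1, -0.8]
opening: 0.0134
gripper_force: 30.0
```

Call:
{"op": "move_arm", "data": {
  "moves": [0,0,0,0.1,0,0,0,0,0,0,0,0,0,0]
}}

```text
clock: 8.5
tool_pos: [0.4774, -0.1821, 0.1204]
orientation: [180.0, -0.0, -101.9]
force: [0.5, 0.0, -0.9]
opening: 0.0133
gripper_force: 30.0
```

No contact at 30 mm depth yet; continue.

Call:
{"op": "move_arm", "data": {
  "moves": [0,0,0,0.1,0,0,0,0,0,0,0.1,0,0,0,0,0,0,0,0,0,0]
}}

```text
clock: 8.8
tool_pos: [0.4773, -0.1821, 0.1184]
orientation: [180.0, -0.0, -101.9]
force: [0.1, 0.2, -1.3]
opening: 0.0134
gripper_force: 30.0
```

Call:
{"op": "move_arm", "data": {
  "moves": [0,0,0,0.2,0,0,0,0,0,0,0.2,0,0,0,0,0,0,0,0,0,0]
}}

```text
clock: 9.1
tool_pos: [0.4772, -0.1821, 0.1142]
orientation: [180.0, -0.0, -101.9]
force: [0.2, 0.8, -1.8]
opening: 0.0134
gripper_force: 30.0
```

Call:
{"op": "move_arm", "data": {
  "moves": [0,0,0,0.1,0,0,0,0,0,0,0,0,0,0]
}}

```text
clock: 9.3
tool_pos: [0.4774, -0.1821, 0.1134]
orientation: [180.0, -0.0, -101.9]
force: [-0.5, -0.2, -1.0]
opening: 0.0135
gripper_force: 30.0
```

Call:
{"op": "move_arm", "data": {
  "moves": [0,0,0,0.1,0,0,0,0,0,0,0,0,0,0]
}}

```text
clock: 9.5
tool_pos: [0.4774, -0.1821, 0.1125]
orientation: [180.0, 0.0, -101.9]
force: [0.6, -0.2, -0.5]
opening: 0.013
gripper_force: 30.0
```

Call:
{"op": "move_arm", "data": {
  "moves": [0,0,0,0.05,0,0,0,0,0,0,0,0,0,0]
}}

```text
clock: 9.7
tool_pos: [0.4774, -0.1821, 0.112]
orientation: [180.0, -0.0, -101.9]
force: [-0.5, -0.5, -0.9]
opening: 0.0134
gripper_force: 30.0
```

Call:
{"op": "move_arm", "data": {
  "moves": [0,0,0,0.05,0,0,0,0,0,0,0,0,0,0]
}}

```text
clock: 9.9
tool_pos: [0.4774, -0.1821, 0.1115]
orientation: [180.0, -0.0, -101.9]
force: [0.3, -0.3, 0.1]
opening: 0.0133
gripper_force: 30.0
```

Call:
{"op": "move_arm", "data": {
  "moves": [0,0,0,0.05,0,0,0,0,0,0,0,0,0,0]
}}

```text
clock: 10.1
tool_pos: [0.4774, -0.1821, 0.111]
orientation: [180.0, 0.0, -101.9]
force: [-0.6, 0.4, -0.9]
opening: 0.0137
gripper_force: 30.0
```

Call:
{"op": "move_arm", "data": {
  "moves": [0,0,0,0.05,0,0,0,0,0,0,0,0,0,0]
}}

```text
clock: 10.3
tool_pos: [0.4774, -0.1822, 0.1105]
orientation: [180.0, -0.0, -101.9]
force: [-1.1, -0.1, -0.9]
opening: 0.0133
gripper_force: 30.0
```

Call:
{"op": "move_arm", "data": {
  "moves": [0,0,0,0.05,0,0,0,0,0,0,0,0,0,0]
}}

```text
clock: 10.5
tool_pos: [0.4774, -0.1822, 0.11]
orientation: [180.0, 0.0, -101.9]
force: [-0.2, 0.3, -0.5]
opening: 0.0136
gripper_force: 30.0
```

Call:
{"op": "move_arm", "data": {
  "moves": [0,0,0,0.1,0,0,0,0,0,0,0.1,0,0,0,0,0,0,0,0,0,0]
}}

```text
clock: 10.8
tool_pos: [0.4773, -0.1821, 0.1079]
orientation: [180.0, -0.0, -101.9]
force: [0.3, 0.0, -0.4]
opening: 0.0132
gripper_force: 30.0
```

Call:
{"op": "move_arm", "data": {
  "moves": [0,0,0,0.2,0,0,0,0,0,0,0.1,0,0,0,0,0,0,0,0,0,0]
}}

```text
clock: 11.1
tool_pos: [0.4773, -0.1821, 0.1048]
orientation: [180.0, -0.0, -101.9]
force: [-0.3, -0.5, -1.1]
opening: 0.0132
gripper_force: 30.0
```

Call:
{"op": "move_arm", "data": {
  "moves": [0,0,0,0.1,0,0,0,0,0,0,0,0,0,0]
}}

```text
clock: 11.3
tool_pos: [0.4774, -0.1821, 0.104]
orientation: [180.0, 0.0, -101.9]
force: [-0.6, 0.1, -0.3]
opening: 0.0135
gripper_force: 30.0
```

Call:
{"op": "move_arm", "data": {
  "moves": [0,0,0,0.1,0,0,0,0,0,0,0,0,0,0]
}}

```text
clock: 11.5
tool_pos: [0.4774, -0.1821, 0.103]
orientation: [180.0, 0.0, -101.9]
force: [-0.6, 0.5, -0.7]
opening: 0.0134
gripper_force: 30.0
```

Call:
{"op": "move_arm", "data": {
  "moves": [0,0,0,0.05,0,0,0,0,0,0,0,0,0,0]
}}

```text
clock: 11.7
tool_pos: [0.4774, -0.1822, 0.1025]
orientation: [180.0, -0.0, -101.9]
force: [-0.3, -0.9, -1.7]
opening: 0.0135
gripper_force: 30.0
```

Call:
{"op": "move_arm", "data": {
  "moves": [0,0,0,0.05,0,0,0,0,0,0,0,0,0,0]
}}

```text
clock: 11.9
tool_pos: [0.4777, -0.1822, 0.1023]
orientation: [-180.0, -0.0, -101.9]
force: [-0.4, 1.0, 1.4]
opening: 0.0136
gripper_force: 30.0
```

Call:
{"op": "move_arm", "data": {
  "moves": [0,0,0,0.04,0,0,0,0,0,0,0,0,0,0]
}}

```text
clock: 12.1
tool_pos: [0.4778, -0.1823, 0.1022]
orientation: [-180.0, -0.0, -101.9]
force: [-1.0, 0.7, 5.3]
opening: 0.0133
gripper_force: 30.0
```

Call:
{"op": "move_arm", "data": {
  "moves": [0,0,0,0.04,0,0,0,0,0,0,0,0,0,0]
}}

```text
clock: 12.3
tool_pos: [0.4779, -0.1823, 0.1021]
orientation: [-179.9, -0.0, -101.9]
force: [-1.8, 1.0, 8.1]
opening: 0.0133
gripper_force: 30.0
```

Call:
{"op": "move_arm", "data": {
  "moves": [0,0,0,0,0,0,0,0,0,0,-1,0,0,0,0,0,0,-4,0,0,0,0,0,0,-4.7,0,0,0,0,0,0,-4.7,0,0,0,0,0,0,-4.7,0,0,0,0,0,0,-4.7,0,0,0,0,0,0,-3.2,0,0,0]
}}

```text
clock: 13.1
tool_pos: [0.4776, -0.1824, 0.3755]
orientation: [-179.8, 0.0, -101.9]
force: [0.9, 0.6, -0.2]
opening: 0.0134
gripper_force: 30.0
```

Call:
{"op": "move_arm", "data": {
  "moves": [0,-4.7,1.31,0,0,0,0,0,-4.7,1.31,0,0,0,0,0,-4.7,1.31,0,0,0,0,0,-4.7,1.31,0,0,0,0,0,-4.7,1.31,0,0,0,0,0,-4.7,1.31,0,0,0,0,0,-4.7,1.31,0,0,0,0,0,-4.7,1.31,0,0,0,0]
}}

```text
clock: 13.9
tool_pos: [0.4517, 0.2092, 0.372]
orientation: [-180.0, 0.0, -101.9]
force: [1.5, 0.1, 0.1]
opening: 0.0137
gripper_force: 30.0
```

Call:
{"op": "move_arm", "data": {
  "moves": [0,-4.7,1.31,0,0,0,0,0,-4.5,1.3,0,0,0,-0.05,0,0,0,0,0,0,-0.1,0,0,0,0,0,0,-0.1,0,0,0,0,0,0,-0.1,0,0,0,0,0,0,-0.1,0,0,0,0,0,0,0,0,0,0,0,0,0,0]
}}

```text
clock: 14.7
tool_pos: [0.4459, 0.3027, 0.3714]
orientation: [180.0, 0.0, -76.3]
force: [-0.9, -0.3, -0.1]
opening: 0.0132
gripper_force: 30.0
```

Call:
{"op": "move_arm", "data": {
  "moves": [0,-1.41,-0.24,0,0,0,0,0,0,0,4.7,0,0,0,0,0,0,4.7,0,0,0,0,0,0,4.7,0,0,0,0,0,0,4.7,0,0,0,0,0,0,4.2,0,0,0,0,0,0,0,0,0,0,0,0,0,0,0,0,0]
}}

```text
clock: 15.5
tool_pos: [0.4454, 0.3176, 0.1419]
orientation: [180.0, -0.1, -76.2]
force: [0.4, 0.1, 0.2]
opening: 0.0132
gripper_force: 30.0
```

Run:
```python
from h import *
o=ctrl.get_obs(); print(o["clock"],o["tool_pos"],o["orientation"])
c=cam("wrist"); im,d=vision.snapshot("wrist"); np.savez("w5",im=im,d=d)
u,v=map(int,proj(c,(.4449,.317,.05))); print(u,v)
save("w5",cv2.resize(im[v-120:v+40,u-100:u+100],(800,600)))
```

```text
15.5 [0.44540887 0.31756307 0.14194249] [ 1.79986939e+02 -7.06787065e-02 -7.61518318e+01]
322 205
```

View pics/w5.png

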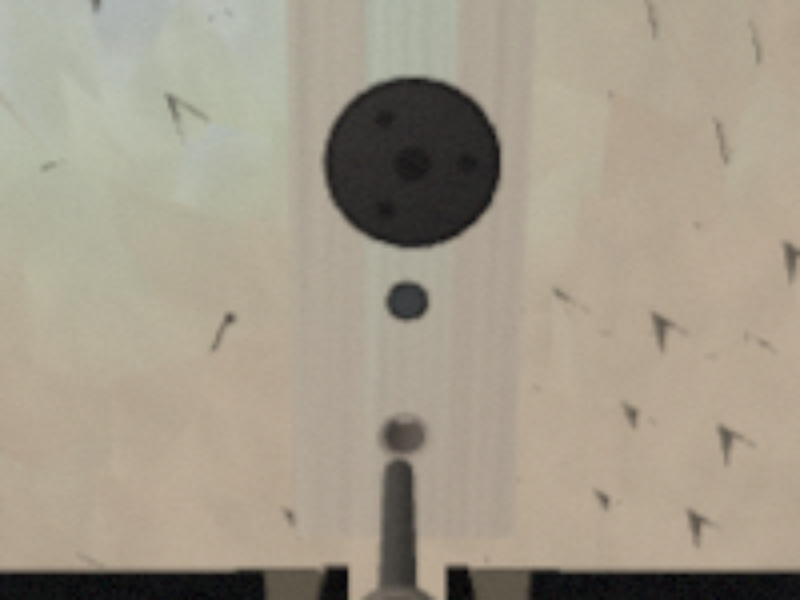

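Run:
```python
from h import *
c=cam("wrist"); h=ray("wrist",322.75,201.3,.035,c); e=ray("wrist",321.75,207.7,.0597,c); t=e+.003*np.array([-.24,.97,0])
print(h,t,h-t)
```

```text
[0.44487428 0.31860579 0.035     ] [0.44543529 0.32008509 0.0597    ] [-0.00056101 -0.0014793  -0.0247    ]
```

Call:
{"op": "move_arm", "data": {
  "moves": [0,0.08,0.08,0,0,0,0,0,0,0,1,0,0,0,0,0,0,1,0,0,0,0,0,0,0.5,0,0,0,0,0,0,0.5,0,0,0,0,0,0,0,0,0,0]
}}

```text
clock: 16.15
tool_pos: [0.4441, 0.3157, 0.1104]
orientation: [179.9, -0.1, -76.1]
force: [-0.2, 0.6, -0.8]
opening: 0.0131
gripper_force: 30.0
```

Call:
{"op": "move_arm", "data": {
  "moves": [0,0,0,0.5,0,0,0,0,0,0,0.5,0,0,0,0,0,0,0.5,0,0,0,0,0,0,0.5,0,0,0,0,0,0,0.2,0,0,0,0,0,0,0,0,0,0]
}}

```text
clock: 16.75
tool_pos: [0.4443, 0.3159, 0.0888]
orientation: [180.0, -0.0, -76.1]
force: [-0.1, -0.1, -1.0]
opening: 0.0131
gripper_force: 30.0
```

Call:
{"op": "move_arm", "data": {
  "moves": [5,0,0,0,0,0,0,5,0,0,0,0,0,0,5,0,0,0,0,0,0,5,0,0,0,0,0,0,5,0,0,0,0,0,0,5,0,0,0,0,0,0,5,0,0,0,0,0,0]
}}

```text
clock: 17.45
tool_pos: [0.4444, 0.3161, 0.0893]
orientation: [-180.0, 0.0, -76.1]
force: [0.5, 0.4, 0.5]
opening: 0.0501
gripper_force: 0.0
```

Call:
{"op": "move_arm", "data": {
  "moves": [5,0,0,-1,0,0,0,5,0,0,-3,0,0,0,5,0,0,-3,0,0,0,5,4,-0.2,0,0,0,0,5,4,-0.2,0,0,0,0,5,4,-0.2,0,0,0,0,5,2,0,0,0,0,0,5,0,0,0,0,0,0]
}}

```text
clock: 18.25
tool_pos: [0.4841, 0.1794, 0.1601]
orientation: [-180.0, 0.0, -76.3]
force: [-0.6, -0.1, 0.6]
opening: 0.0504
gripper_force: 0.0
```

Run:
```python
from h import *
o=ctrl.get_obs(); print(o["clock"],o["tool_pos"],o["orientation"])
c=cam("wrist"); im,d=vision.snapshot("wrist"); np.savez("w6",im=im,d=d); save("w6",im)
print(top_at("wrist",c,d,(.489,.134),.088,.1))
ct=cam("top"); im,d=vision.snapshot("top"); save("t2",im)
print(top_at("top",ct,d,(.4445,.3165),.1,.13));
```

```text
18.25 [0.48408683 0.17939114 0.16013134] [-1.79975211e+02  7.13891136e-03 -7.62871666e+01]
(1371, array([0.4868, 0.136 , 0.0956]), (332.0, 160.0, 21.1), array([0.4869, 0.1359, 0.0956]), array([0.4867, 0.136 , 0.0956]))
(0, array([nan, nan, nan]), (0.0, 0.0, 0.0), array([nan, nan, nan]), array([nan, nan, nan]))
  return _methods._mean(a, axis=axis, dtype=dtype,
  ret = um.true_divide(
  ret = ret.dtype.type(ret / rcount)
h.py:16: RuntimeWarning: Mean of empty slice.
  return len(q),np.median(q,0).round(4),(round(u,1),round(v,1),round(rr,1)),ray(n,u,v,np.median(q[:,2]),c).round(4),ray(n,*k.mean(0),np.median(q[:,2]),c).round(4)
```

View pics/w6.png

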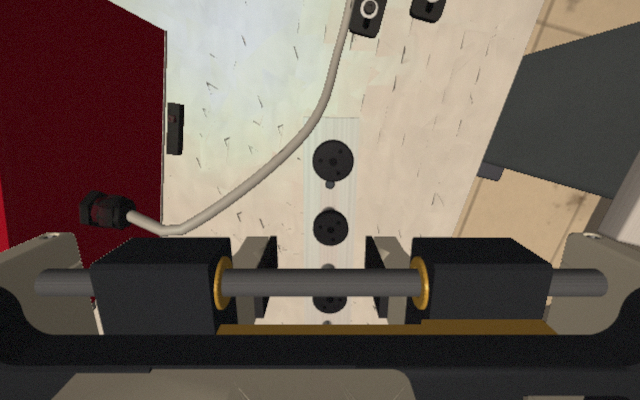

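Run:
```python
from h import *
c=cam("top"); t=np.load("top1.npz"); P=pts(c,t["d"])
m=(t["d"]>0)&(P[...,2]<.4)&(P[...,0]>.36)&(P[...,0]<.58)
for y in np.arange(.075,-.09,-.0075):
    s=m&(abs(P[...,1]-y)<.004)&(P[...,2]>.04); q=P[s]
    print(round(y,3),len(q), (q[:,2].max().round(3),[(round(float(q[q[:,2]>h][:,0].min()),3),round(float(q[q[:,2]>h][:,0].max()),3)) for h in (.05,.12,.18) if (q[:,2]>h).any()]) if len(q) else "")
```

```text
0.075 0 
0.068 0 
0.06 0 
0.053 0 
0.045 12 (np.float64(0.235), [(0.463, 0.502), (0.463, 0.502), (0.463, 0.502)])
0.038 41 (np.float64(0.233), [(0.463, 0.502), (0.463, 0.502), (0.463, 0.502)])
0.03 31 (np.float64(0.233), [(0.463, 0.502), (0.463, 0.502), (0.463, 0.502)])
0.023 41 (np.float64(0.237), [(0.463, 0.502), (0.463, 0.502), (0.463, 0.502)])
0.015 29 (np.float64(0.235), [(0.463, 0.502), (0.463, 0.502), (0.463, 0.502)])
0.008 57 (np.float64(0.241), [(0.453, 0.51), (0.453, 0.51), (0.453, 0.51)])
0.0 49 (np.float64(0.242), [(0.454, 0.51), (0.454, 0.51), (0.454, 0.51)])
-0.007 71 (np.float64(0.257), [(0.454, 0.53), (0.454, 0.53), (0.454, 0.53)])
-0.015 68 (np.float64(0.26), [(0.453, 0.561), (0.453, 0.534), (0.453, 0.534)])
-0.022 98 (np.float64(0.261), [(0.45, 0.578), (0.45, 0.578), (0.45, 0.533)])
-0.03 106 (np.float64(0.26), [(0.425, 0.579), (0.434, 0.578), (0.45, 0.536)])
-0.037 114 (np.float64(0.26), [(0.409, 0.579), (0.431, 0.566), (0.45, 0.532)])
-0.045 83 (np.float64(0.253), [(0.409, 0.579), (0.431, 0.578), (0.453, 0.511)])
-0.052 34 (np.float64(0.249), [(0.429, 0.578), (0.453, 0.578), (0.453, 0.508)])
-0.06 5 (np.float64(0.138), [(0.565, 0.577), (0.566, 0.572)])
-0.067 0 
-0.075 0 
-0.082 0
```

Call:
{"op": "move_arm", "data": {
  "moves": [6,0,0,0,0,0,-0.12,6,0,0,0,0,0,-0.13,6,1.98,0.9,0,0,0,0,6,1.98,0.9,0,0,0,0,6,0,0,3,0,0,0,6,0,0,0,0,0,0,6,0,0,0,0,0,0]
}}

```text
clock: 19.05
tool_pos: [0.4865, 0.1388, 0.1295]
orientation: [179.9, -0.0, -61.7]
force: [0.4, 0.7, 0.9]
opening: 0.0599
gripper_force: 0.0
```

Run:
```python
from h import *
o=ctrl.get_obs(); print(o["clock"],o["tool_pos"],o["orientation"])
c=cam("wrist"); im,d=vision.snapshot("wrist"); np.savez("w7",im=im,d=d)
P=pts(c,d); m=(np.hypot(P[...,0]-.4868,P[...,1]-.136)<.03)&(P[...,2]>.085)&(P[...,2]<.102)
k=np.argwhere(m); print(len(k)); a=[]
for v in range(k[:,0].min(),k[:,0].max()+1,3):
    r=k[k[:,0]==v][:,1]
    if len(r): print(v,r.min(),r.max(),end="; ")
v,u=np.median(k,0); 
(uu,vv),R=cv2.minEnclosingCircle(k[:,::-1].astype(np.float32)); print(uu,vv,R,ray("wrist",uu,vv,.095,c), proj(c,(o["tool_pos"][0],o["tool_pos"][1],.095)))
```

```text
19.05 [0.48651812 0.13878686 0.12950155] [ 1.79932234e+02 -3.02950329e-02 -6.17444895e+01]
1643
202 285 285; 205 316 330; 208 310 336; 211 307 339; 214 305 342; 217 303 343; 220 302 344; 223 302 345; 226 301 345; 229 301 345; 232 301 345; 235 302 344; 238 304 343; 241 305 341; 244 308 338; 247 313 334; 314.0 220.5 34.39849853515625 [0.49469853 0.13424824 0.095     ] (np.float64(321.7460969522461), np.float64(231.76551413628573))
```

Call:
{"op": "move_arm", "data": {
  "moves": [6,0.32,0.05,0,0,0,0,6,0,0,2,0,0,0,6,0,0,2,0,0,0,6,0,0,0.85,0,0,0,0,0,0,0,0,0,0,0,0,0,0,0,0,0,0,0,0,0,0,0,0,0,0,0,0,0,0,0]
}}

```text
clock: 19.9
tool_pos: [0.4882, 0.1355, 0.0816]
orientation: [-179.9, 0.0, -61.8]
force: [0.9, -0.5, -0.1]
opening: 0.0337
gripper_force: 0.0
```

Call:
{"op": "move_arm", "data": {
  "moves": [0,0,0,0,0,0,0,0,0,0,0,0,0,0,0,0,0,0,0,0,0]
}}

```text
clock: 20.2
tool_pos: [0.4881, 0.1353, 0.0813]
orientation: [-179.9, -0.0, -61.8]
force: [0.0, -0.1, 5.5]
opening: 0.029
gripper_force: 30.0
```

Call:
{"op": "move_arm", "data": {
  "moves": [0,0,0,-1,0,0,0,0,0,0,-3,0,0,0,0,0,0,-4,0,0,0,0,0,0,-4.5,0,0,0,0,0,0,-4.5,0,0,0,0,0,0,-4.5,0,0,0,0,0,0,-4.5,0,0,0,0,0,0,-2,0,0,0]
}}

```text
clock: 21.0
tool_pos: [0.4883, 0.1351, 0.3659]
orientation: [-179.7, -0.0, -61.8]
force: [0.8, -0.3, -1.3]
opening: 0.0289
gripper_force: 30.0
```

Call:
{"op": "move_arm", "data": {
  "moves": [0,0,0,0,0,0,0.13,0,0,0,0,0,0,0.13,0,0,0,0,0,0,0.13,0,0,0,0,0,0,0.13,0,0,0,0,0,0,0.13,0,0,0,0,0,0,0.017,0,0,0,0,0,0,0]
}}

```text
clock: 21.7
tool_pos: [0.4874, 0.135, 0.3609]
orientation: [180.0, -0.0, -99.9]
force: [-0.2, -0.2, -1.8]
opening: 0.0285
gripper_force: 30.0
```

Call:
{"op": "move_arm", "data": {
  "moves": [0,4.87,-0.72,0,0,0,0,0,4.87,-0.72,0,0,0,0,0,4.87,-0.72,0,0,0,0,0,4.87,-0.72,0,0,0,0,0,4.87,-0.72,0,0,0,0,0,4.87,-0.72,0,0,0,0,0,0,0,0,0,0,0,0,0,0,0,0,0,0]
}}

```text
clock: 22.5
tool_pos: [0.4789, -0.1614, 0.3605]
orientation: [180.0, 0.0, -100.1]
force: [-0.1, -0.3, -1.1]
opening: 0.029
gripper_force: 30.0
```

Call:
{"op": "move_arm", "data": {
  "moves": [0,0,0,4.5,0,0,0,0,0,0,4.5,0,0,0,0,0,0,4.5,0,0,0,0,0,0,4,0,0,0,0,0,0,1,0,0,0,0,0,0,0,0,0,0,0,0,0,0,0,0,0]
}}

```text
clock: 23.2
tool_pos: [0.4809, -0.1597, 0.1778]
orientation: [-179.8, -0.0, -99.9]
force: [0.7, -1.0, -0.5]
opening: 0.029
gripper_force: 30.0
```

Run:
```python
from h import *
o=ctrl.get_obs(); p=o["tool_pos"]; print(o["clock"],p,o["orientation"],o["force"])
c=cam("wrist"); im,d=vision.snapshot("wrist"); np.savez("w8",im=im,d=d)
g=(.4801,-.182); print(top_at("wrist",c,d,g,.067,.076,.018),top_at("wrist",c,d,(.461,-.2694),.1,.12))
zf=p[2]-.0763; print("foot exp px",proj(c,(p[0],p[1],zf)),"mouth px",proj(c,(*g,.07)),zf)
u,v=map(int,proj(c,(*g,.07))); save("w8",cv2.resize(im[v-60:v+60,u-80:u+80],(800,600))); print(u-80,v-60)
```

```text
23.2 [ 0.48093703 -0.15966347  0.17779659] [-1.79848256e+02 -7.94977104e-03 -9.99039625e+01] [ 0.73214428 -0.99315354 -0.52532374]
(617, array([ 0.4801, -0.1819,  0.0705]), (317.6, 176.6, 16.0), array([ 0.4801, -0.182 ,  0.0705]), array([ 0.4802, -0.182 ,  0.0705])) (1773, array([ 0.4612, -0.2691,  0.1107]), (322.0, 56.0, 25.2), array([ 0.4611, -0.269 ,  0.1107]), array([ 0.4612, -0.2691,  0.1107]))
foot exp px (np.float64(320.9600220280299), np.float64(211.83207714696897)) mouth px (np.float64(317.60753856008967), np.float64(176.47025268420867)) 0.1014965882338903
237 116
```

View pics/w8.png

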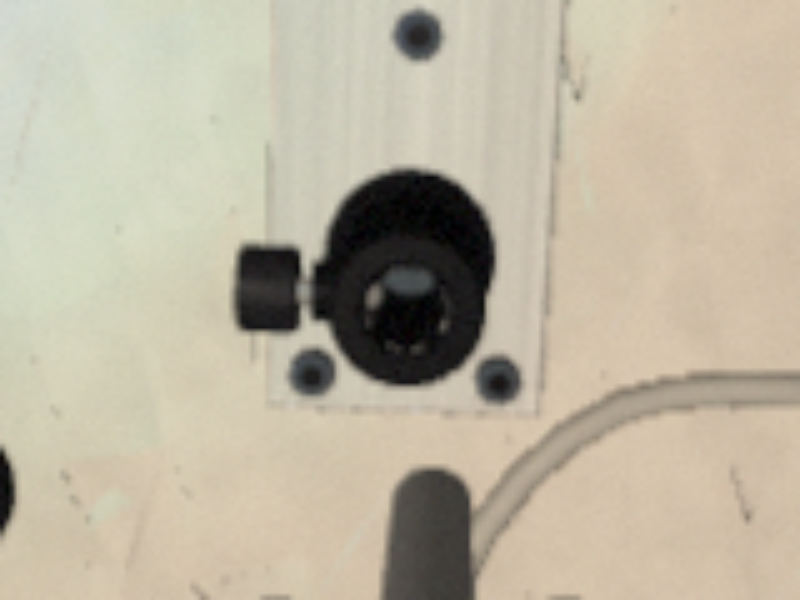

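Run:
```python
from h import *
o=ctrl.get_obs(); p=o["tool_pos"]; c=cam("wrist"); t=np.load("w8.npz"); P=pts(c,t["d"])
m=(np.hypot(P[...,0]-p[0],P[...,1]-p[1])<.02)&(P[...,2]>.09)
T=np.array([-.172,-.985]) # tool x
for v in range(206,238,3):
    r=np.where(m[v,280:370])[0]+280
    if len(r):
        q=P[v,r]; print(v,r.min(),r.max(),"z",np.median(q[:,2]).round(4),"x",np.round(q[:,0].mean(),4),"front y",np.round(q[:,1].min(),4), "exp u",proj(c,(p[0],p[1],np.median(q[:,2])))[0].round(1))
print("mouth via 318.2,177.2",ray("wrist",318.2,177.2,.07,c))
```

```text
209 321 325 z 0.1082 x 0.4788 front y -0.1642 exp u 321.0
212 316 329 z 0.1131 x 0.4794 front y -0.1637 exp u 321.0
215 315 330 z 0.1204 x 0.4795 front y -0.164 exp u 321.0
218 315 330 z 0.1267 x 0.4794 front y -0.1641 exp u 321.0
221 314 330 z 0.1331 x 0.4798 front y -0.1641 exp u 320.9
224 314 330 z 0.1391 x 0.4798 front y -0.1643 exp u 320.9
227 314 331 z 0.1442 x 0.4795 front y -0.1641 exp u 320.9
230 313 331 z 0.1501 x 0.4798 front y -0.1641 exp u 320.8
233 313 331 z 0.1546 x 0.4798 front y -0.1642 exp u 320.8
236 289 352 z 0.1609 x 0.4797 front y -0.1714 exp u 320.7
mouth via 318.2,177.2 [ 0.47997512 -0.18130818  0.07      ]
```

Call:
{"op": "move_arm", "data": {
  "moves": [0,1.2,-0.2,0,0,0,0,0,1.14,-0.17,0,0,0,0,0,0,0,1.5,0,0,0,0,0,0,1,0,0,0,0,0,0,0,0,0,0,0,0,0,0,0,0,0]
}}

```text
clock: 23.85
tool_pos: [0.4789, -0.1842, 0.151]
orientation: [180.0, -0.0, -100.0]
force: [0.6, 0.6, -0.9]
opening: 0.0289
gripper_force: 30.0
```

Run:
```python
from h import *
o=ctrl.get_obs(); p=o["tool_pos"]; print(p,o["force"],o["moment"]); c=cam("wrist"); im,d=vision.snapshot("wrist"); P=pts(c,d)
save("w9",cv2.resize(im[140:240,240:400],(800,500)))
print(top_at("wrist",c,d,(.4801,-.1819),.067,.0735,.018))
m=(np.hypot(P[...,0]-p[0],P[...,1]-p[1])<.02)&(P[...,2]>.078)
for v in range(180,236,5):
    r=np.where(m[v,280:370])[0]+280
    if len(r): q=P[v,r]; print(v,r.min(),r.max(),np.median(q[:,2]).round(4),q[:,0].mean().round(4),q[:,1].min().round(4))
```

```text
[ 0.47890294 -0.18419285  0.1509558 ] [ 0.61478395  0.63731203 -0.85745751] [ 0.02204231 -0.00321428 -0.00061716]
(532, array([ 0.4809, -0.1864,  0.0705]), (319.9, 212.6, 17.2), array([ 0.4799, -0.1823,  0.0705]), array([ 0.4803, -0.1853,  0.0705]))
210 318 327 0.0826 0.4769 -0.1884
215 315 330 0.0927 0.4771 -0.1885
220 315 330 0.104 0.4771 -0.1889
225 314 330 0.1134 0.4775 -0.1885
230 313 331 0.122 0.4776 -0.1884
235 289 352 0.1324 0.4775 -0.1965
```

View pics/w9.png

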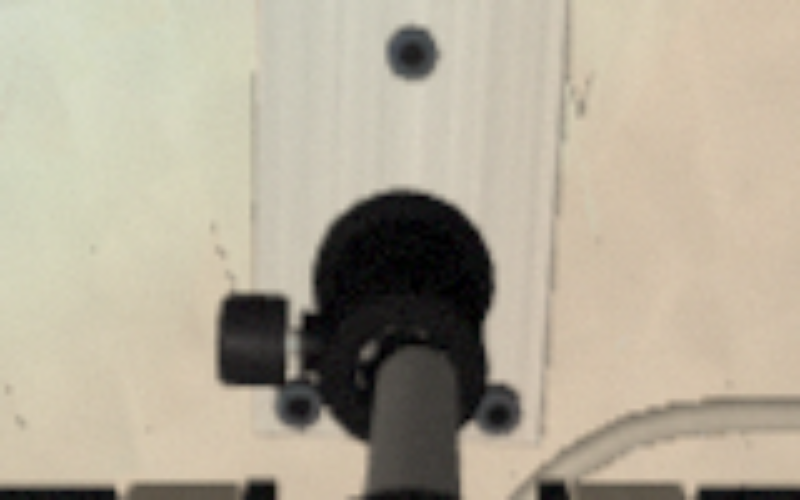

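Call:
{"op": "move_arm", "data": {
  "moves": [0,-0.03,-0.16,0,0,0,0,0,0,0,0,0,0,0,0,0,0,0.3,0,0,0,0,0,0,0.3,0,0,0,0,0,0,0.2,0,0,0,0,0,0,0,0,0,0]
}}

```text
clock: 24.5
tool_pos: [0.4802, -0.1837, 0.1423]
orientation: [180.0, -0.0, -100.0]
force: [1.1, -0.2, -1.4]
opening: 0.0291
gripper_force: 30.0
```

Call:
{"op": "move_arm", "data": {
  "moves": [0,0,0,0.2,0,0,0,0,0,0,0.2,0,0,0,0,0,0,0,0,0,0]
}}

```text
clock: 24.8
tool_pos: [0.4805, -0.1838, 0.1385]
orientation: [180.0, -0.0, -100.0]
force: [0.8, -1.1, -1.5]
opening: 0.0289
gripper_force: 30.0
```

Call:
{"op": "move_arm", "data": {
  "moves": [0,0,0,0.2,0,0,0,0,0,0,0.2,0,0,0,0,0,0,0,0,0,0]
}}

```text
clock: 25.1
tool_pos: [0.4804, -0.1838, 0.1345]
orientation: [180.0, -0.0, -100.0]
force: [0.4, -0.8, -0.2]
opening: 0.029
gripper_force: 30.0
```

Call:
{"op": "move_arm", "data": {
  "moves": [0,0,0,0.15,0,0,0,0,0,0,0.15,0,0,0,0,0,0,0,0,0,0]
}}

```text
clock: 25.4
tool_pos: [0.4805, -0.1838, 0.1316]
orientation: [180.0, -0.0, -100.0]
force: [0.7, -1.0, -2.7]
opening: 0.0289
gripper_force: 30.0
```

Call:
{"op": "move_arm", "data": {
  "moves": [0,0,0,0.15,0,0,0,0,0,0,0.15,0,0,0,0,0,0,0,0,0,0]
}}

```text
clock: 25.7
tool_pos: [0.4805, -0.1838, 0.1287]
orientation: [180.0, 0.0, -100.0]
force: [-0.0, 0.0, -1.1]
opening: 0.0286
gripper_force: 30.0
```

Call:
{"op": "move_arm", "data": {
  "moves": [0,0,0,0.15,0,0,0,0,0,0,0.15,0,0,0,0,0,0,0,0,0,0]
}}

```text
clock: 26.0
tool_pos: [0.4807, -0.1839, 0.1262]
orientation: [-180.0, -0.0, -100.0]
force: [-0.9, 0.6, 3.4]
opening: 0.0289
gripper_force: 30.0
```

Call:
{"op": "move_arm", "data": {
  "moves": [0,0,0,0.15,0,0,0,0,0,0,0.1,0,0,0,0,0,0,0,0,0,0]
}}

```text
clock: 26.3
tool_pos: [0.4806, -0.1838, 0.1234]
orientation: [-180.0, -0.0, -100.0]
force: [-1.4, 0.5, 2.5]
opening: 0.0286
gripper_force: 30.0
```

Call:
{"op": "move_arm", "data": {
  "moves": [0,0,0,0.15,0,0,0,0,0,0,0.1,0,0,0,0,0,0,0,0,0,0]
}}

```text
clock: 26.6
tool_pos: [0.4807, -0.1839, 0.1211]
orientation: [-180.0, -0.0, -100.0]
force: [-1.1, -0.0, 5.6]
opening: 0.0289
gripper_force: 30.0
```

Call:
{"op": "move_arm", "data": {
  "moves": [0,0,0,0.2,0,0,0,0,0,0,0.2,0,0,0,0,0,0,0,0,0,0]
}}

```text
clock: 26.9
tool_pos: [0.4804, -0.1838, 0.1167]
orientation: [180.0, 0.0, -100.0]
force: [-0.5, -0.3, -0.4]
opening: 0.0289
gripper_force: 30.0
```

Call:
{"op": "move_arm", "data": {
  "moves": [0,0,0,0.3,0,0,0,0,0,0,0.3,0,0,0,0,0,0,0,0,0,0]
}}

```text
clock: 27.2
tool_pos: [0.4803, -0.1837, 0.1104]
orientation: [180.0, 0.0, -100.0]
force: [-0.6, -0.1, 0.0]
opening: 0.0289
gripper_force: 30.0
```

Call:
{"op": "move_arm", "data": {
  "moves": [0,0,0,0.3,0,0,0,0,0,0,0.3,0,0,0,0,0,0,0,0,0,0]
}}

```text
clock: 27.5
tool_pos: [0.4802, -0.1837, 0.1043]
orientation: [180.0, 0.0, -100.0]
force: [-1.3, 0.0, -1.7]
opening: 0.0292
gripper_force: 30.0
```

Call:
{"op": "move_arm", "data": {
  "moves": [0,0,0,0.2,0,0,0,0,0,0,0.2,0,0,0,0,0,0,0,0,0,0]
}}

```text
clock: 27.8
tool_pos: [0.4802, -0.1837, 0.1005]
orientation: [180.0, 0.0, -100.0]
force: [-1.4, 0.5, -1.1]
opening: 0.0288
gripper_force: 30.0
```

Call:
{"op": "move_arm", "data": {
  "moves": [0,0,0,0.1,0,0,0,0,0,0,0.1,0,0,0,0,0,0,0,0,0,0]
}}

```text
clock: 28.1
tool_pos: [0.4804, -0.1838, 0.0989]
orientation: [180.0, -0.0, -100.0]
force: [-3.5, 1.3, 4.4]
opening: 0.0293
gripper_force: 30.0
```

Call:
{"op": "move_arm", "data": {
  "moves": [0,0,0,0.1,0,0,0,0,0,0,0,0,0,0]
}}

```text
clock: 28.3
tool_pos: [0.4803, -0.1838, 0.0979]
orientation: [180.0, -0.0, -100.0]
force: [-2.8, -0.4, 4.3]
opening: 0.0291
gripper_force: 30.0
```

Call:
{"op": "move_arm", "data": {
  "moves": [0,0,0,0.1,0,0,0,0,0,0,0,0,0,0]
}}

```text
clock: 28.5
tool_pos: [0.4803, -0.1838, 0.0969]
orientation: [180.0, -0.0, -100.0]
force: [-3.8, 0.9, 4.3]
opening: 0.029
gripper_force: 30.0
```

Call:
{"op": "move_arm", "data": {
  "moves": [0,0,0,0.05,0,0,0,0,0,0,0,0,0,0]
}}

```text
clock: 28.7
tool_pos: [0.4804, -0.1839, 0.0965]
orientation: [180.0, -0.0, -100.0]
force: [-3.6, 1.0, 6.3]
opening: 0.029
gripper_force: 30.0
```

Call:
{"op": "move_arm", "data": {
  "moves": [0,0,0,0.05,0,0,0,0,0,0,0,0,0,0]
}}

```text
clock: 28.9
tool_pos: [0.4805, -0.1839, 0.0963]
orientation: [-180.0, -0.0, -100.0]
force: [-4.4, 1.2, 10.3]
opening: 0.0291
gripper_force: 30.0
```

Call:
{"op": "move_arm", "data": {
  "moves": [0,0,0,0.05,0,0,0,0,0,0,0,0,0,0]
}}

```text
clock: 29.1
tool_pos: [0.4807, -0.184, 0.0963]
orientation: [-180.0, -0.0, -100.0]
force: [-5.8, 0.4, 14.2]
opening: 0.0289
gripper_force: 30.0
```

Home on the bottom (.0963 exactly as predicted, force rising). Release and check.

Call:
{"op": "move_arm", "data": {
  "moves": [6,0,0,0,0,0,0,6,0,0,0,0,0,0,6,0,0,0,0,0,0,6,0,0,0,0,0,0,6,0,0,0,0,0,0,6,0,0,0,0,0,0]
}}

```text
clock: 29.7
tool_pos: [0.4806, -0.1838, 0.0951]
orientation: [180.0, -0.0, -100.0]
force: [0.2, 0.2, -0.8]
opening: 0.0597
gripper_force: 0.0
```

Call:
{"op": "move_arm", "data": {
  "moves": [6,0,0,-1,0,0,0,6,0,0,-4,0,0,0,6,0,0,-4,0,0,0,6,0,0,-4.5,0,0,0,6,-3,0,-4,0,0,0,6,-4,0,-2,0,0,0,6,0,0,0,0,0,0,6,0,0,0,0,0,0]
}}

```text
clock: 30.5
tool_pos: [0.4928, -0.1141, 0.2913]
orientation: [-179.9, 0.0, -99.9]
force: [-0.1, -0.1, -0.2]
opening: 0.0602
gripper_force: 0.0
```

Run:
```python
from h import *
o=ctrl.get_obs(); print(o["clock"],o["tool_pos"])
c=cam("wrist"); im,d=vision.snapshot("wrist")
print(top_at("wrist",c,d,(.4612,-.2691),.1,.12,.022),top_at("wrist",c,d,(.4801,-.1819),.1,.125,.022))
c=cam("top"); im2,d2=vision.snapshot("top"); P=pts(c,d2)
g=(.4445,.3165); u,v=map(int,proj(c,(*g,.1))); print("rod depth z",P[v-3:v+4,u-3:u+4,2].round(3).max(),np.load("top1.npz")["d"][v-3:v+4,u-3:u+4].min(),d2[v-3:v+4,u-3:u+4].min())
a=cv2.resize(im2[195:250,190:410],(792,198)); b=cv2.resize(im[20:240,180:480],(600,390)); b=np.pad(b,((0,0),(0,192),(0,0))); save("fin",np.vstack([a,b]))
```

```text
30.5 [ 0.49281593 -0.11408241  0.29131549]
(863, array([ 0.4615, -0.2687,  0.1106]), (325.5, 25.4, 17.8), array([ 0.4615, -0.2686,  0.1106]), array([ 0.4615, -0.2686,  0.1106])) (639, array([ 0.4794, -0.1821,  0.1107]), (322.5, 119.0, 14.4), array([ 0.4794, -0.1821,  0.1107]), array([ 0.4794, -0.1821,  0.1107]))
rod depth z 0.12 1.6253344 1.6249876
```

View pics/fin.png

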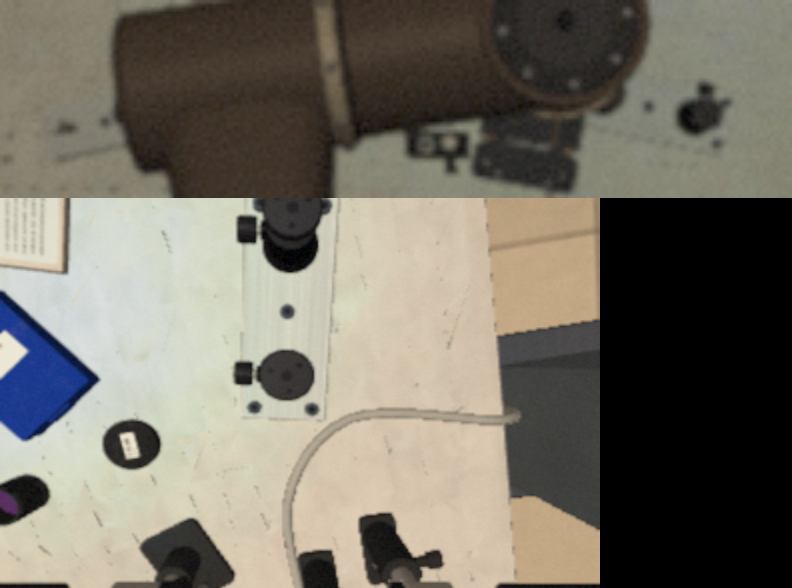

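Both platforms read 0.1106–0.1107 m, so they are level. The rod's height in the top view is the same as at the start, so it is standing in its hole. I'm handing in the job.

```bash
python3 -c "
from plant import ctrl; print(ctrl.close_job())"
```

```text
the job is handed in; nothing more can be done
None
```

The bore is 50 mm deep: the rod touched bottom there and is back in its rack hole, post_long is seated fully home with its platform level with the fitted one to about 0.1 mm by camera, and the job was handed in at about 30.6 s with no verdict shown.

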